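Fit the chuck sleeve and hold the wheel's dead-man lever

TASK

Of the two clay sleeves on the plywood board only one has a bore wide enough for the steel gauge pin on the little blue pottery wheel: slide that one over the pin until it sits fully home on the wheel head, and set the one that is too tight in the black reject tray, putting both down gently rather than dropping them. When both are in place and let go, press the red pad of the control box's spring-loaded lever down to the green marks, about half its travel, where the lever is level, and keep it pressed: the program finishes while holding the lever there. Leave the bowl, the glaze jar and the tool crock alone.

Things in the scene. Friction and masses are not known exactly. Their poses are not given: they have to be found in the camera images.
- sleeve_wide_mid (a point): terracotta sleeve (a plain tube) standing on the plywood board, 44 mm outside diameter, 50 mm high, about 0.1 kg, open at both ends, bore 25 mm: the one that fits the pin with 1.5 mm to spare all round; this point is on its axis half-way up (25 mm above its underside), z along its axis, up at the start. The two sleeves swap places from run to run
- sleeve_tight_mid (a point): terracotta sleeve (a plain tube) standing on the plywood board, 44 mm outside diameter, 50 mm high, about 0.1 kg, open at both ends, bore 14 mm: too tight for the pin; this point is on its axis half-way up (25 mm above its underside), z along its axis, up at the start. The two sleeves swap places from run to run
- sleeve_wide: the same wide-bored sleeve, origin at the centre of its underside
- sleeve_tight: the same tight-bored sleeve, origin at the centre of its underside
- pin_foot (a point): foot of the gauge pin, where its axis meets the top of the wheel head. The steel pin stands upright, 22 mm in diameter and 40 mm high, its top 8 mm tapering to 10 mm. A sleeve fully home has its underside on the head, its middle 25 mm above this point
- pin_tip (a point): top of the gauge pin, 40 mm above its foot, 125 mm above the table
- wheel: the pottery wheel (fixed): blue round housing, aluminium head and pin; origin at the centre of its underside. The head is a level disc 124 mm across, its top 85 mm above the table; the housing is 170 mm across; the head does not turn
- tray_in (a point): centre of the inner floor (5 mm above the table) of the black reject tray, a fixed open tray 130 x 130 mm outside, 120 x 120 mm inside, rim 35 mm above the table; x and y along its sides
- tray: the reject tray; origin at the centre of its underside
- lever_pad (a point): centre of the top face of the red pad (40 mm along the lever, 48 mm across, 12 mm thick) at the lever's free end; it moves with the lever. Pad centre 95 mm from the hinge line; 84 mm above the table when the lever is up, 61 mm when level (joint 0.25), 37 mm at the bottom stop. Press it from above with shut fingers.
- lever_hinge (a point): centre of the lever's hinge, 55 mm above the table, at the far end of the control box; the lever reaches from here along the box's -x
- control: the fixed grey control box with its lever; origin at the centre of its underside, x from the pad towards the hinge, y along the hinge line. White posts 67 mm apart stand beside the pad, up to 90 mm above the table; each has a green mark, 13 mm high, centred 55 mm above the table, where the pad's edge lies when the lever is level, and a red mark near the bottom stop
- lever (a joint): angle of the sprung lever, rad: 0 = up, at rest (pad raised 0.25 rad above level), grows as the pad is pressed down, 0.25 = level with the green marks, 0.5 = bottom stop. The spring always returns it to 0; it takes about 4 N at the pad to start, 8 N at the green marks, 12 N at the stop
- board: plywood ware board the sleeves stand on (fixed), 130 x 200 mm, top 12 mm above the table; origin at the centre of its underside, the sleeves stand 90 to 110 mm apart along its y, each up to 30 mm off its middle line
- bowl: small white bowl, 110 mm across and 55 mm high; origin at the centre of its underside. Bystander, leave alone
- glaze_jar: blue jar with white cap, 60 mm across and 85 mm high; origin at the centre of its underside. Bystander, leave alone
- crock: terracotta crock full of modelling tools, 84 mm across, tools up to about 210 mm high; origin at the centre of its underside. Bystander, leave alone

How it is judged:
By the outcome, as a careful person would: the job done as asked, in the order asked, and still so for the second after the job is handed in, while the arm keeps its last pose, push and grip.
It also fails if it takes over 67 s, if anything falls off the work surface, if the arm or the gripper's body presses on something with over 40 N, if the wrist force passes 120 N, or if a joint passes its speed limit or range.

ROBOT

A 6-joint arm with a two-finger parallel gripper is mounted at the origin on the work surface. World frame = base frame: x ahead of the robot, y to its left, z up, the work surface at z = 0. Lengths are in m, angles in rad, forces in N, time in s.
With the tool pointing down it reaches from about 0.225 to 0.875 m from the base axis. Payload 3.4 kg.
Tool frame: the origin (TCP) lies at the very end of the fingers, on their centre line; the grasp point (between the pads) lies 19 mm behind it (manip.hold_point_z is the distance from the TCP to the grasp point, in m); z points along the fingers, x is the direction in which the jaws open and shut, and the axes are right-handed (so a half turn about z gives the same grasp; the last joint's range is limited). The gripper opens to 85 mm and grips with 20 to 120 N. Pads are 22 mm wide; open, the fingers measure 114 mm over their backs; the gripper's body (76 mm by 85 mm) begins 54 mm behind the grasp point. The pads swing forward as they close: fully open they stand 13 mm farther back than shut.
Start: joints at [-1.286, 0.276, 1.505, -0, 1.361, -0.121], TCP at [0.227, -0.528, 0.231] pointing down, gripper open.
Joint ranges: [-2.89, 2.89], [-0.75, 2.08], [0.22, 2.7], [-1.18, 4.32], [0.11, 2.71], [-2.7, 2.7]. Speed limits (rad/s): [2.57, 2.57, 3.14, 3.14, 3.14, 3.14].

INTERFACE

Orientations are given as a unit quaternion [w, x, y, z].
In Python, from rig import telemetry, cams, manip, finder gives the robot as it stands. The module is installed in compiled form; this text tells all that it offers.
- The arm moves only by the tool carry_out, never from a script. Its argument "rows" is a list that holds one entry, the list of rows, each a list of 5 numbers: the gripper's target within -1 to 1 (fully open at 1, half-way at 0, shut at -1), then the shift along the world's x, y, z in cm, then the turn about the world's z in rad. A call has 1 to 12 rows; each row shifts and turns the commanded pose from where the row before left it; what a row does not reach is not made up. A row lasts 1/10 s, in which the tool goes at most 50 mm and 8.59 degrees, less where a joint would pass 70% of its speed; a pose out of reach is approached as far as the arm can. A call with a gripper value outside its range is refused whole. The fingers move at their own pace and stop on an object; "force" is the grip in N (left out, the last holds). Time passes only in rows, so rows that do not move let the fingers close. It gives the time, the measured TCP pose, the force and the opening at its end, in the units of the state.
- telemetry.get_state(): the state, without advancing time (a new reading comes with each control period).
- cams.get_image(name): name is "side" or "top" or "wrist"; returns a dict with "image" (400x640x3 uint8, red, green, blue), "camera_matrix" (3x3 intrinsics, pixels), "eye" and "attitude" of the camera in the world. Camera axes: x right, y down, z forward; pixel columns grow to the right and rows downward; lengths in m; the calibration is good to about 2 mm. A picture is of the moment at which its call begins. There is no depth.
- manip.sign_off(): hands the job in, once; it reports no verdict.
Trained networks look in a picture, given as the dict that the camera call returned (one of the last four; its "shot" number tells which), for a name from the list of things; names that differ only in an ending like _2 or _b are one class to them, and where a whole thing is asked for, a point or a joint stands for the part that bears it (a point fixed in the world has none). Each returns a list of dicts, best first, with "confidence" (0 to 1); they miss things now and then, are a little off and sometimes report something else, mostly with a low value. They report only what shows in the picture. A call takes as long as a camera call.
- finder.boxes_of(picture, thing): "xy" ([column, row] in pixels, amid what is visible of it).
The state is a dict: "clock": time; "qpos": joint angles; "qd": joint speeds; "effort": joint torques, N m; "position": TCP position; "ee_rot": TCP orientation; "contact_force": force on the tool from outside, world axes, zero at the start; "moment": the same for the moment, N m; "width": finger opening in m.
Only numpy, scipy, OpenCV 4.12 (cv2) and the standard library are available. Lean on these libraries where they do the work, as an engineer would, in place of code of your own. Each camera call takes 0.05 s, during which the arm holds its last target.

## Working session

There is one attempt and no reset: what is moved stays moved. The work goes in short steps, Python scripts to look and compute and a tool call to move; the robot and the scene stay as the last step left them, time stands still between calls to the robot, and variables do not carry over. Pictures are saved under pics/ and viewed, and the job is handed in when it is done.

Besides the shell and the picture viewer there is one more tool, called after "Emit:" as a command line: name --argument value ..., lists and objects as JSON in quotes. carry_out: Moves the arm, as the interface text tells. Its arguments: {"type":"object","properties":{"rows":{"type":"array","items":{"type":"array","items":{"type":"array","items":{"type":"number"}}}},"force":{"type":"number"}},"required":["rows"]}

```bash
mkdir -p pics; cat > h.py <<'E'
import numpy as np, cv2
from scipy.spatial.transform import Rotation as R
from rig import telemetry, cams, manip, finder
def att(p):
    a=np.array(p["attitude"],float)
    return a if a.shape==(3,3) else R.from_quat(a[[1,2,3,0]]).as_matrix()
def ray(p,uv):
    K=np.array(p["camera_matrix"]); d=att(p)@np.linalg.inv(K)@np.array([uv[0],uv[1],1.]); return np.array(p["eye"]),d/np.linalg.norm(d)
def atz(p,uv,z):
    o,d=ray(p,uv); return o+d*(z-o[2])/d[2]
def proj(p,X):
    c=att(p).T@(np.array(X)-np.array(p["eye"])); u=np.array(p["camera_matrix"])@c; return u[:2]/u[2]
def tri(l):
    A=np.zeros((3,3));b=np.zeros(3)
    for p,uv in l:
        o,d=ray(p,uv);M=np.eye(3)-np.outer(d,d);A+=M;b+=M@o
    return np.linalg.solve(A,b)
def save(p,n): cv2.imwrite("pics/"+n,cv2.cvtColor(p["image"],cv2.COLOR_RGB2BGR))
E
python3 - <<'E'
from h import *
s=telemetry.get_state();print(s, manip.hold_point_z)
for n in ["top","side","wrist"]:
    p=cams.get_image(n);save(p,n+"0.png");print(n,p["eye"],p["attitude"],p["camera_matrix"])
    for t in ["sleeve_wide_mid","sleeve_tight_mid","sleeve_wide","sleeve_tight","pin_foot","pin_tip","wheel","tray_in","lever_pad","lever_hinge","control","board","bowl","glaze_jar","crock"]:
        print(t,[(np.round(d["xy"],1).tolist(),round(d["confidence"],2)) for d in finder.boxes_of(p,t)[:3]])
print(telemetry.get_state()["clock"])
E
```

```text
{'clock': 0.0, 'qpos': array([-1.28599289e+00,  2.76591136e-01,  1.50616744e+00, -4.05761229e-05,
        1.36070421e+00, -1.20984847e-01]), 'qd': array([0.0005809 , 0.0001948 , 0.00125941, 0.00028182, 0.00022356,
       0.00109202]), 'effort': array([-2.63070047e-03, -4.16778803e+01, -2.45801890e+01, -4.49305644e-04,
        1.10724251e-02,  7.79703470e-06]), 'position': array([ 0.22681137, -0.52777804,  0.23042825]), 'ee_rot': array([-5.89748496e-04,  8.35089739e-01, -5.50112946e-01, -7.25903844e-04]), 'contact_force': array([ 0.87683566, -0.58158365, -0.84827414]), 'moment': array([-0.05891459, -0.01425594, -0.00551866]), 'width': 0.08550671333704304} 0.0187
top [0.36672663 0.01028121 1.20443877] [-0.08606694  0.7089061  -0.69496986  0.08403287] [[361.28202398   0.         319.15398255]
 [  0.         361.28202398 191.78845393]
 [  0.           0.           1.        ]]
sleeve_wide_mid [([236.0, 234.7], 0.54), ([247.3, 172.3], 0.47)]
sleeve_tight_mid [([208.0, 247.9], 0.67)]
sleeve_wide [([236.8, 231.7], 0.48), ([204.2, 247.7], 0.18)]
sleeve_tight [([203.1, 247.4], 0.48)]
pin_foot
[... 1163 characters left out ...]
, 182.6], 0.65)]
lever_hinge [([376.6, 191.0], 0.83), ([423.4, 179.9], 0.39)]
control [([233.0, 254.9], 0.73), ([377.5, 197.5], 0.63)]
board [([284.1, 305.3], 0.22)]
bowl [([232.1, 256.9], 0.85)]
glaze_jar [([329.3, 178.1], 0.8)]
crock [([260.6, 204.4], 0.93), ([277.9, 346.9], 0.61)]
wrist [ 0.28823013 -0.50292777  0.37406048] [ 0.11102829  0.82813086 -0.54458393 -0.07280343] [[281.76648484   0.         321.74705944]
 [  0.         281.76648484 201.71293734]
 [  0.           0.           1.        ]]
sleeve_wide_mid []
sleeve_tight_mid []
sleeve_wide []
sleeve_tight []
pin_foot []
pin_tip []
wheel []
tray_in []
lever_pad []
lever_hinge []
control []
board []
bowl []
glaze_jar []
crock []
2.4
```

View images.

View pics/top0.png

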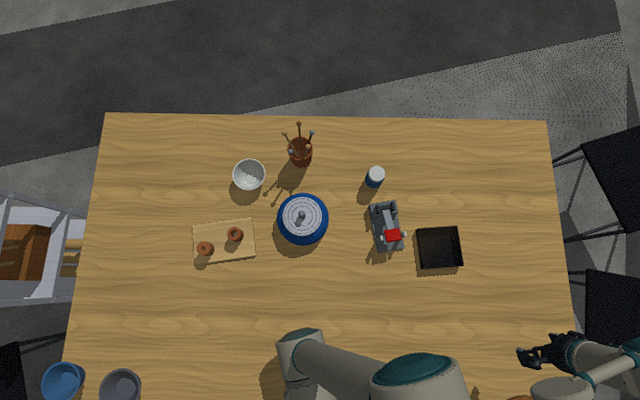

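View pics/side0.png

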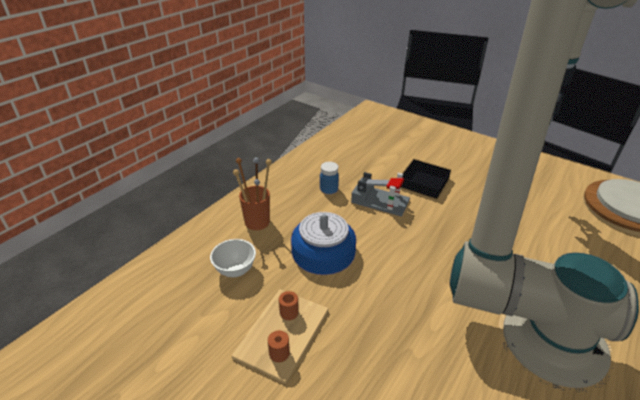

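```bash
python3 - <<'E'
import cv2
a=cv2.imread("pics/top0.png")
cv2.imwrite("pics/topA.png",cv2.resize(a[190:290,170:290],None,fx=6,fy=6,interpolation=cv2.INTER_CUBIC))
cv2.imwrite("pics/topB.png",cv2.resize(a[185:285,345:478],None,fx=6,fy=6,interpolation=cv2.INTER_CUBIC))
cv2.imwrite("pics/topC.png",cv2.resize(a[175:265,255:350],None,fx=6,fy=6,interpolation=cv2.INTER_CUBIC))
b=cv2.imread("pics/side0.png")
cv2.imwrite("pics/sideA.png",cv2.resize(b[265:385,210:350],None,fx=5,fy=5,interpolation=cv2.INTER_CUBIC))
E
```

```text
(no output)
```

View pics/topA.png

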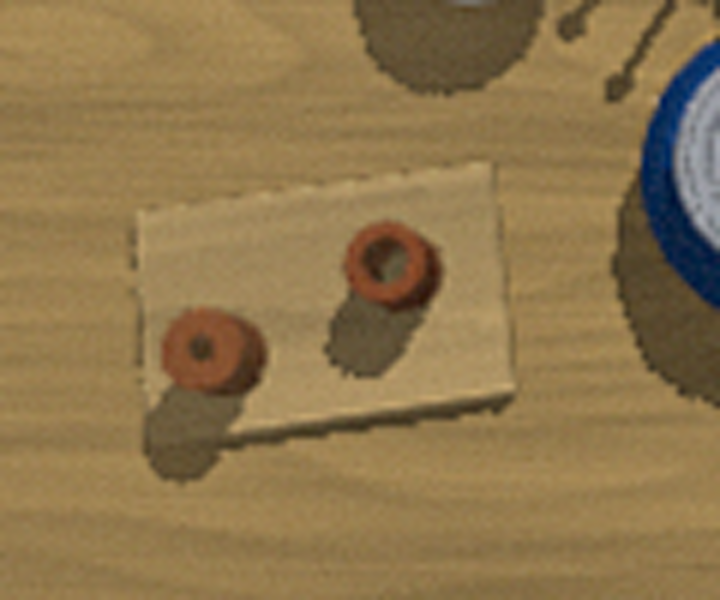

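View pics/topB.png

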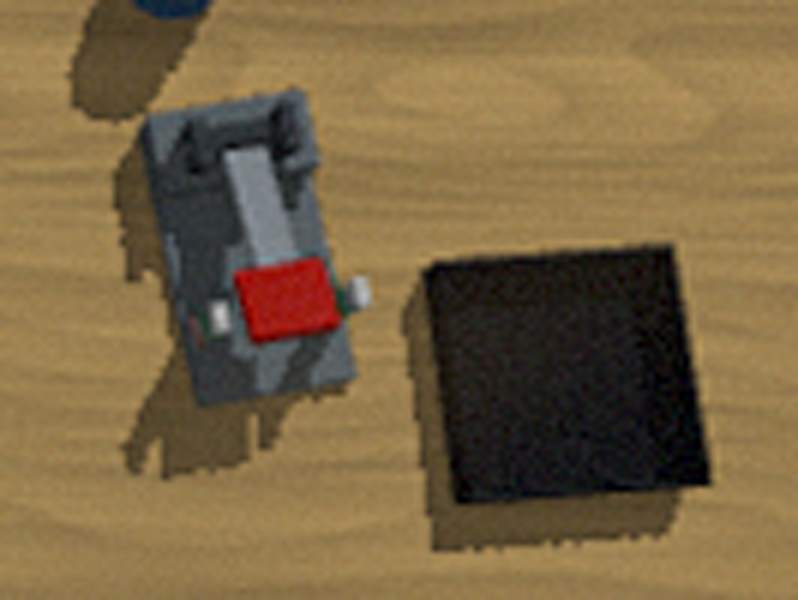

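View pics/topC.png

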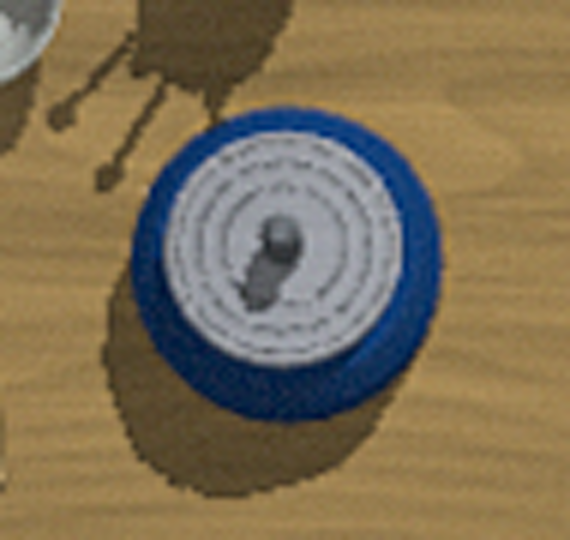

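View pics/sideA.png

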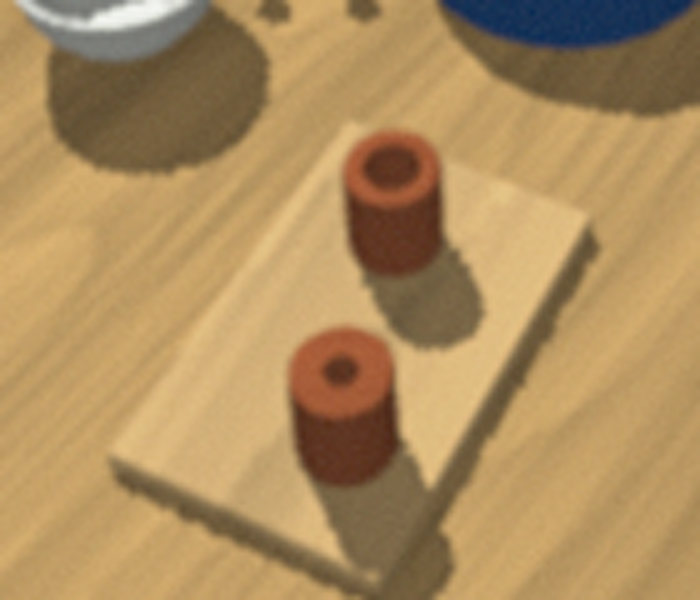

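```bash
python3 - <<'E'
from h import *
t=cams.get_image("top");s=cams.get_image("side")
T=lambda x,y,o:((x+.5)/6-.5+o[0],(y+.5)/6-.5+o[1])
A=(170,190);B=(345,185);C=(255,175)
def S(x,y): return ((x+.5)/5-.5+210,(y+.5)/5-.5+265)
print("wide",atz(t,T(387,262,A),.062),atz(s,S(391,167),.062),tri([(t,T(387,262,A)),(s,S(391,167))]))
print("tight",atz(t,T(204,349,A),.062),atz(s,S(340,371),.062),tri([(t,T(204,349,A)),(s,S(340,371))]))
print("head",atz(t,T(283,248,C),.085),"tip",atz(t,T(282,228,C),.125))
for c in [(425,268),(672,245),(710,485),(457,502)]: print("tray",atz(t,T(*c,B),.035))
for c in [(236,270),(325,257),(341,327),(252,342)]: print("pad",atz(t,T(*c,B),.084))
for c in [(145,115),(300,90),(355,375),(200,405)]: print("ctl",atz(t,T(*c,B),.03))
print("pinfoot",T(283,248,C))
for n,uv,z in [("bowl",(247,175.7),.03),("jar",(374.6,174.5),.08),("crock",(300.6,146.1),.08)]: print(n,atz(t,uv,z))
for c in [(135,212),(488,162),(512,390),(150,400)]: print("board",atz(t,T(*c,A),.012))
E
```

```text
wide [0.5070922  0.28313589 0.062     ] [0.5091637  0.28217284 0.062     ] [0.50751508 0.28305676 0.06374186]
tight [0.45969064 0.37534929 0.062     ] [0.46133394 0.37476244 0.062     ] [0.46012067 0.37522896 0.06329996]
head [0.56291068 0.06937952 0.085     ] tip [0.56613248 0.06809526 0.125     ]
tray [ 0.53511175 -0.29871963  0.035     ]
tray [ 0.55032831 -0.43335189  0.035     ]
tray [ 0.42271788 -0.44438244  0.035     ]
tray [ 0.41124393 -0.31018794  0.035     ]
pad [ 0.52506731 -0.18768913  0.084     ]
pad [ 0.53277128 -0.23407777  0.084     ]
pad [ 0.49661511 -0.24113893  0.084     ]
pad [ 0.4879948  -0.19507164  0.084     ]
ctl [ 0.61787194 -0.14885697  0.03      ]
ctl [ 0.63375345 -0.23503157  0.03      ]
ctl [ 0.47725521 -0.25989379  0.03      ]
ctl [ 0.45963513 -0.17628106  0.03      ]
pinfoot (301.75, 215.91666666666666)
bowl [0.70674277 0.26191478 0.03      ]
jar [ 0.70449561 -0.16229529  0.08      ]
crock [0.79761015 0.08079789 0.08      ]
board [0.5381741  0.43680966 0.012     ]
board [0.57007824 0.24306009 0.012     ]
board [0.44502471 0.22186591 0.012     ]
board [0.43576423 0.41799035 0.012     ]
```

Emit:
carry_out --rows '[[[1,1.4,4.05,0,0.146],[1,1.4,4.05,0,0.146],[1,1.4,4.05,0,0.146],[1,1.4,4.05,0,0.146],[1,1.4,4.05,0,0.146],[1,1.4,4.05,0,0.146],[1,1.4,4.05,0,0.146],[1,1.4,4.05,0,0.146],[1,1.4,4.05,0,0],[1,1.4,4.05,0,0],[1,1.4,4.05,0,0],[1,1.4,4.05,0,0]]]'

```text
clock: 3.7
position: [0.3953, -0.0407, 0.2317]
ee_rot: [0.0, 1.0, 0.001, 0.001]
contact_force: [1.2, -0.8, 0.2]
width: 0.0852
```

Emit:
carry_out --rows '[[[1,1.4,4.05,0,0],[1,1.4,4.05,0,0],[1,1.4,4.05,0,0],[1,1.4,4.05,0,0],[1,1.4,4.05,0,0],[1,1.4,4.05,0,0],[1,1.4,4.05,0,0],[1,1.4,4.05,0,0],[1,0,0,0,0],[1,0,0,0,0],[1,0,0,0,0]]]'

```text
clock: 4.8
position: [0.5065, 0.2808, 0.2312]
ee_rot: [0.0, 1.0, 0.001, -0.0]
contact_force: [0.1, 0.4, 0.3]
width: 0.0854
```

```bash
cat > ell.py <<'E'
from h import *
E
python3 - <<'E'
from h import *
p=cams.get_image("wrist");save(p,"w1.png");s=telemetry.get_state()
print(s["clock"],s["position"],s["ee_rot"],s["qpos"],p["eye"],p["attitude"])
print(atz(p,(320,200),.06))
for n,X in [("wide",(.5075,.283,.062)),("tight",(.460,.375,.062)),("tip",(.566,.068,.125))]: print(n,proj(p,X))
E
```

```text
4.85 [0.50651336 0.28049905 0.23135675] [ 3.56009359e-04  9.99999376e-01  1.03934422e-03 -2.00875870e-04] [ 3.85914956e-01  2.82284362e-01  1.49567153e+00 -5.20148771e-04
  1.36427647e+00  3.83943089e-01] [0.50641899 0.34662679 0.37383753] [1.33470045e-01 9.91050476e-01 2.16385061e-03 1.40013459e-04]
[0.50467399 0.26257271 0.06      ]
wide [322.54500664 182.96170647]
tight [277.34370667  95.94138345]
tip [374.24116247 384.13655407]
```

View pics/w1.png

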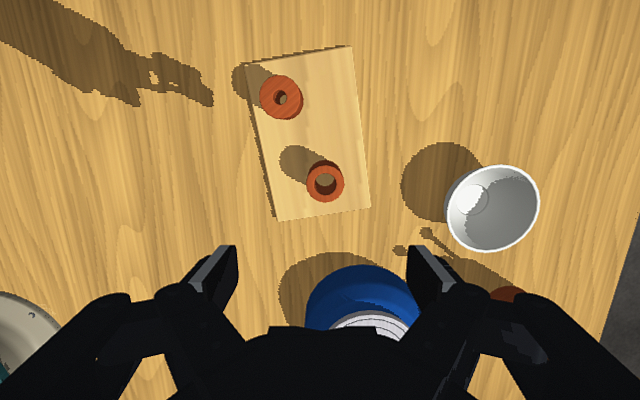

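```bash
python3 - <<'E'
import cv2
a=cv2.imread("pics/w1.png")
cv2.imwrite("pics/w1z.png",cv2.resize(a[60:220,230:390],None,fx=4,fy=4,interpolation=cv2.INTER_CUBIC)[:600])
E
```

```text
(no output)
```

View pics/w1z.png

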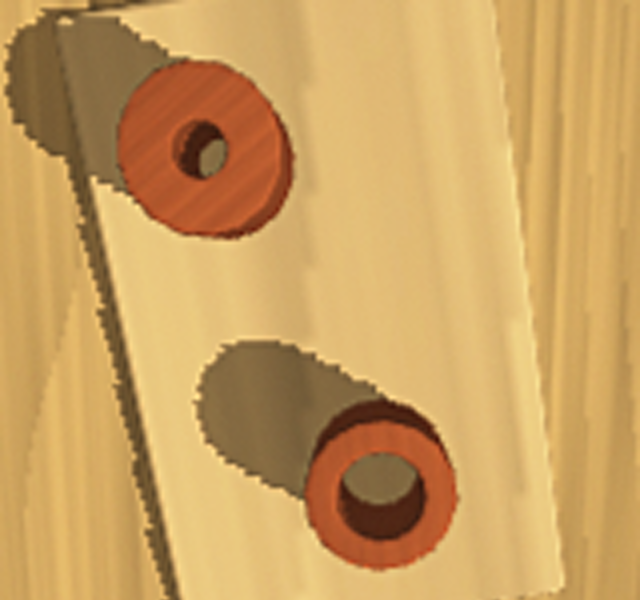

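```bash
python3 - <<'E'
from h import *
p=cams.get_image("wrist")
W=(325.25,183.5);T=(279.6,97)
print(atz(p,W,.062),atz(p,T,.062), telemetry.get_state()["position"])
for s in [1]:
  img=cv2.cvtColor(p["image"],cv2.COLOR_RGB2HSV)
  m=cv2.inRange(img,(3,150,140),(14,255,255)); 
  n,l,st,ce=cv2.connectedComponentsWithStats(m)
  for i in range(1,n):
    if st[i,4]>300:
        c,_=cv2.findContours((l==i).astype(np.uint8),cv2.RETR_EXTERNAL,cv2.CHAIN_APPROX_NONE)
        e=cv2.fitEllipse(cv2.convexHull(c[0])); print(st[i],e,atz(p,e[0],.062))
E
```

```text
[0.51067986 0.28214491 0.062     ] [0.4624604  0.37381572 0.062     ] [0.50660284 0.28041752 0.23152416]
[ 259   75   42   44 1264] ((279.6435241699219, 96.37197875976562), (41.27135467529297, 43.627952575683594), 157.86380004882812) [0.46252779 0.37443157 0.062     ]
[306 165  38  37 708] ((324.84344482421875, 183.27708435058594), (36.63987350463867, 37.93269729614258), 79.16993713378906) [0.51021942 0.28239942 0.062     ]
```

Emit:
carry_out --rows '[[[1,0.3,0.2,-4,0],[1,0,0,-4,0],[1,0,0,-4,0],[1,0,0,-3,0],[1,0,0,-2,0],[1,0,0,-1.7,0],[1,0,0,-1,0],[1,0,0,0,0],[1,0,0,0,0]]]'

```text
clock: 5.8
position: [0.5105, 0.2834, 0.0351]
ee_rot: [-0.0, 1.0, 0.001, 0.001]
contact_force: [1.0, 0.0, 0.6]
width: 0.0853
```

```bash
python3 - <<'E'
from h import *
p=cams.get_image("wrist");save(p,"w2.png");s=telemetry.get_state()
print(s["clock"],s["position"],s["contact_force"])
E
```

```text
5.85 [0.51081977 0.28366816 0.03545531] [ 0.21148542  0.53072931 -0.0381458 ]
```

View pics/w2.png

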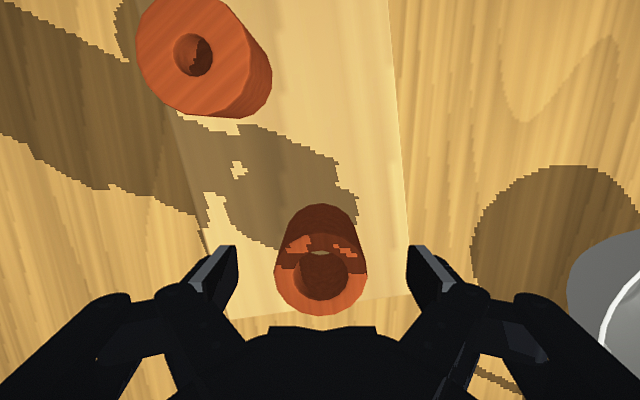

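Emit:
carry_out --rows '[[[-0.3,0,0,0,0],[-0.3,0,0,0,0],[-0.3,0,0,0,0],[-0.3,0,0,0,0],[-0.3,0,0,0,0],[-0.3,0,0,0,0],[-0.3,0,0,0,0],[-0.3,0,0,0,0]]]' --force 40

```text
clock: 6.65
position: [0.5103, 0.2839, 0.0352]
ee_rot: [-0.0, 1.0, 0.002, 0.001]
contact_force: [-1.6, 0.0, 5.4]
width: 0.0428
```

```bash
python3 - <<'E'
from h import *
p=cams.get_image("wrist");save(p,"w3.png");s=telemetry.get_state()
print(s["clock"],s["position"],s["contact_force"],s["width"])
print(atz(p,(322,275),.062))
E
```

```text
6.7 [0.51030313 0.28387304 0.03521497] [-1.27741557 -0.14213752  5.37009834] 0.04315993810939552
[0.5105779  0.28300855 0.062     ]
```

View pics/w3.png

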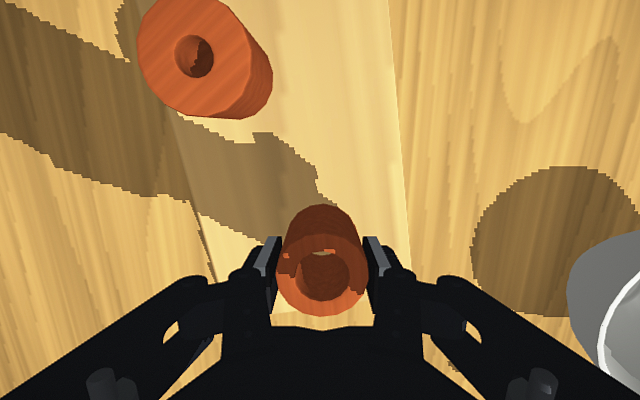

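Emit:
carry_out --rows '[[[-0.3,0,0,1,0],[-0.3,0,0,3,0],[-0.3,0,0,4,0],[-0.3,0,0,4,0],[-0.3,0,0,4,0],[-0.3,0,0,1,0],[-0.3,0.9,-4.4,0,0],[-0.3,0.9,-4.4,0,0],[-0.3,0.9,-4.4,0,0],[-0.3,0.9,-4.4,0,0],[-0.3,0.9,-4.4,0,0],[-0.3,0.9,-4.4,0,0]]]'

```text
clock: 7.9
position: [0.5634, 0.018, 0.2034]
ee_rot: [-0.0, 1.0, 0.002, -0.001]
contact_force: [0.6, -0.2, -1.5]
width: 0.0428
```

Emit:
carry_out --rows '[[[-0.3,0,0,0,0],[-0.3,0,0,0,0],[-0.3,0,0,0,0],[-0.3,0,0,0,0]]]'

```text
clock: 8.3
position: [0.5634, 0.021, 0.204]
ee_rot: [-0.0, 1.0, 0.002, -0.0]
contact_force: [-0.2, 0.3, -1.3]
width: 0.0429
```

```bash
python3 - <<'E'
from h import *
p=cams.get_image("wrist");save(p,"w4.png");s=telemetry.get_state()
print(s["clock"],s["position"],s["ee_rot"],s["contact_force"],s["width"])
print(proj(p,(.5645,.0685,.125)),proj(p,(.5645,.0685,.085)))
q=cams.get_image("top");save(q,"t4.png");q=cams.get_image("side");save(q,"s4.png")
a=p["image"][:,:,::-1]
cv2.imwrite("pics/w4z.png",cv2.resize(a[60:330,180:460],None,fx=2.2,fy=2.2,interpolation=cv2.INTER_CUBIC))
E
```

```text
8.35 [0.56358526 0.02100552 0.20414724] [-1.46084958e-04  9.99996958e-01  2.45345371e-03 -2.09324570e-04] [-0.62013016 -0.51316354 -0.28126901] 0.042988772870212515
[323.24527927 149.07888723] [323.03492312 145.44617047]
```

View pics/w4z.png

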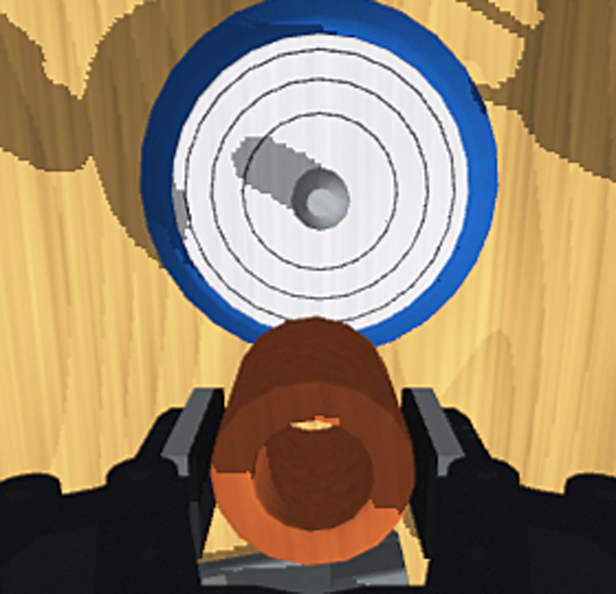

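View pics/s4.png

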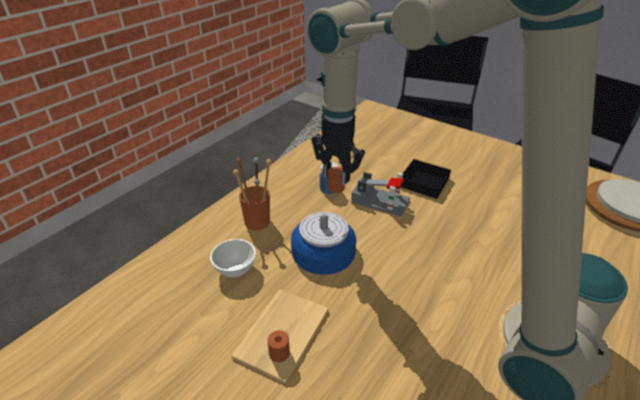

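```bash
python3 - <<'E'
from h import *
p=cams.get_image("wrist")
s=telemetry.get_state(); P=s["position"];print(s["clock"],P)
k=lambda x,y:((x+.5)/2.2-.5+180,(y+.5)/2.2-.5+60)
print("sleeve top",atz(p,k(313,472.5),P[2]+.0268)-P)
print("tip",atz(p,k(322.5,200),.125)); print("foot",atz(p,k(320.5,191.5),.085))
def circ(c,r,z): return np.array([proj(p,(c[0]+r*np.cos(a),c[1]+r*np.sin(a),z)) for a in np.linspace(0,2*np.pi,60)])
im=cv2.resize(p["image"][60:330,180:460][:,:,::-1],None,fx=2.2,fy=2.2,interpolation=cv2.INTER_CUBIC).copy()
c=np.array([.5668,.0678])
for r,z in [(.005,.125),(.011,.117),(.062,.085),(.011,.085)]:
    u=(circ(c,r,z)-[180,60]+.5)*2.2-.5; cv2.polylines(im,[np.round(u).astype(int)],True,(0,0,255),1)
t=P[:2]+[0.0002,-0.0008]
for r,z in [(.022,P[2]+.0268),(.0125,P[2]+.0268),(.022,P[2]-.0232)]:
    u=(circ(t,r,z)-[180,60]+.5)*2.2-.5; cv2.polylines(im,[np.round(u).astype(int)],True,(255,0,0),1)
cv2.imwrite("pics/w4o.png",im)
E
```

```text
8.5 [0.56381933 0.02064803 0.20436522]
sleeve top [ 0.00024075 -0.00042109  0.0268    ]
tip [0.56724803 0.06708375 0.125     ]
foot [0.56705935 0.06707363 0.085     ]
```

View pics/w4o.png

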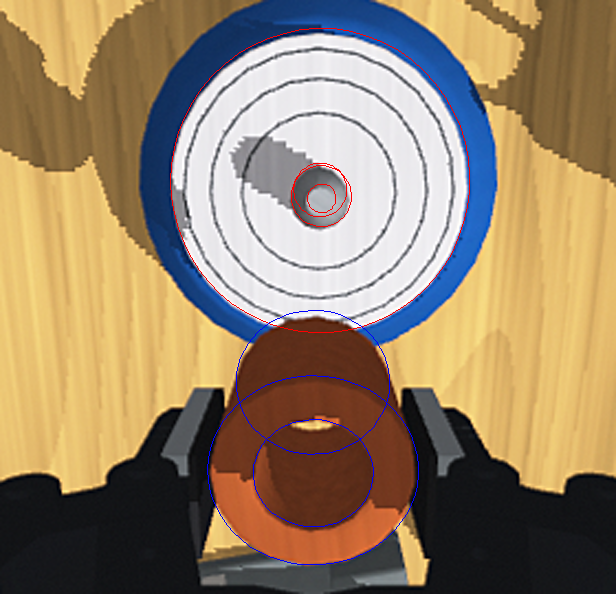

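Emit:
carry_out --rows '[[[-0.3,0.1,1.6,0,0],[-0.3,0.1,1.6,0,0],[-0.3,0.1,1.54,0,0],[-0.3,0,0,-1.5,0],[-0.3,0,0,-1.5,0],[-0.3,0,0,-1.4,0],[-0.3,0,0,0,0],[-0.3,0,0,0,0],[-0.3,0,0,0,0]]]'

```text
clock: 9.4
position: [0.5677, 0.0676, 0.1612]
ee_rot: [-0.0, 1.0, 0.002, 0.001]
contact_force: [-0.0, 0.6, -1.4]
width: 0.0432
```

```bash
python3 - <<'E'
from h import *
p=cams.get_image("wrist");save(p,"w5.png");s=telemetry.get_state()
print(s["clock"],s["position"],s["ee_rot"],s["contact_force"],s["width"])
q=cams.get_image("top");a=cv2.resize(q["image"][170:270,250:350][:,:,::-1],None,fx=3,fy=3,interpolation=cv2.INTER_CUBIC)
q=cams.get_image("side");b=cv2.resize(q["image"][170:290,270:370][:,:,::-1],None,fx=5,fy=5,interpolation=cv2.INTER_CUBIC)
cv2.imwrite("pics/t5.png",a);cv2.imwrite("pics/s5.png",b)
E
```

```text
9.45 [0.56770322 0.06743    0.16129885] [-2.32423298e-05  9.99998090e-01  1.68128178e-03  9.96417540e-04] [ 0.03639541  0.51009505 -1.51653904] 0.04295576307045201
```

View pics/w5.png

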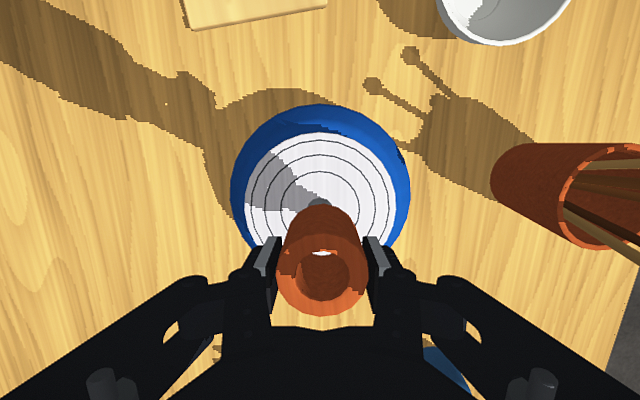

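View pics/s5.png

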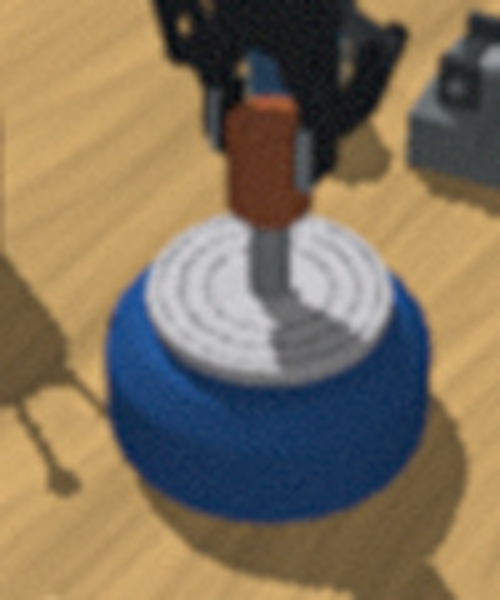

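Emit:
carry_out --rows '[[[-0.3,-0.05,0.05,-0.5,0],[-0.3,0,0,-0.5,0],[-0.3,0,0,-0.4,0],[-0.3,0,0,-0.4,0],[-0.3,0,0,-0.4,0]]]'

```text
clock: 10.05
position: [0.5664, 0.0675, 0.1378]
ee_rot: [-0.0, 1.0, 0.001, -0.0]
contact_force: [0.1, -0.0, -1.3]
width: 0.0434
```

Emit:
carry_out --rows '[[[-0.3,0,0,-0.5,0],[-0.3,0,0,-0.5,0],[-0.3,0,0,-0.5,0],[-0.3,0,0,-0.3,0]]]'

```text
clock: 10.45
position: [0.5662, 0.0676, 0.1197]
ee_rot: [-0.0, 1.0, 0.001, -0.0]
contact_force: [-0.3, -0.5, -1.7]
width: 0.0428
```

Emit:
carry_out --rows '[[[-0.3,0,0,-0.3,0],[-0.3,0,0,-0.3,0],[-0.3,0,0,-0.2,0],[-0.3,0,0,-0.1,0],[-0.3,0,0,0,0]]]'

```text
clock: 10.95
position: [0.5664, 0.0676, 0.1112]
ee_rot: [0.0, 1.0, 0.001, -0.0]
contact_force: [-0.9, 1.0, -1.4]
width: 0.0431
```

Emit:
carry_out --rows '[[[-0.3,0,0,-0.1,0],[-0.3,0,0,0,0]]]'

```text
clock: 11.15
position: [0.5665, 0.0676, 0.1103]
ee_rot: [0.0, 1.0, 0.001, 0.0]
contact_force: [0.6, -0.8, -0.7]
width: 0.043
```

Emit:
carry_out --rows '[[[-0.3,0,0,-0.1,0],[-0.3,0,0,0,0]]]'

```text
clock: 11.35
position: [0.5664, 0.0676, 0.1093]
ee_rot: [0.0, 1.0, 0.002, -0.0]
contact_force: [-0.0, 0.3, -0.4]
width: 0.0429
```

Emit:
carry_out --rows '[[[-0.3,0,0,-0.1,0],[-0.3,0,0,0,0]]]'

```text
clock: 11.55
position: [0.5665, 0.0676, 0.1083]
ee_rot: [0.0, 1.0, 0.002, 0.0]
contact_force: [-0.6, -0.8, -0.6]
width: 0.0431
```

Emit:
carry_out --rows '[[[-0.3,0,0,-0.1,0],[-0.3,0,0,0,0]]]'

```text
clock: 11.75
position: [0.5665, 0.0675, 0.1082]
ee_rot: [0.0, 1.0, 0.002, 0.0]
contact_force: [-1.2, -0.7, 4.7]
width: 0.0431
```

Emit:
carry_out --rows '[[[0.7,0,0,0,0],[0.7,0,0,0,0],[0.7,0,0,0,0],[0.7,0,0,0,0],[0.7,0,0,1,0],[0.7,0,0,3,0],[0.7,0,0,4,0],[0.7,0,0,4,0],[0.7,0,0,0,0],[0.7,0,0,0,0]]]'

```text
clock: 12.75
position: [0.5671, 0.0676, 0.2291]
ee_rot: [0.0, 1.0, 0.002, 0.002]
contact_force: [-1.2, -0.6, 0.1]
width: 0.0726
```

```bash
python3 - <<'E'
from h import *
p=cams.get_image("wrist");save(p,"w6.png");s=telemetry.get_state()
print(s["clock"],s["position"],s["ee_rot"],s["contact_force"],s["width"])
q=cams.get_image("side");b=cv2.resize(q["image"][170:290,270:370][:,:,::-1],None,fx=5,fy=5,interpolation=cv2.INTER_CUBIC)
cv2.imwrite("pics/s6.png",b)
E
```

```text
12.8 [0.56615097 0.06758594 0.22753467] [-2.49703294e-06  9.99998852e-01  1.51141659e-03  1.03694322e-04] [-0.00211311  0.47330012 -0.16515709] 0.07225236392241735
```

View pics/w6.png

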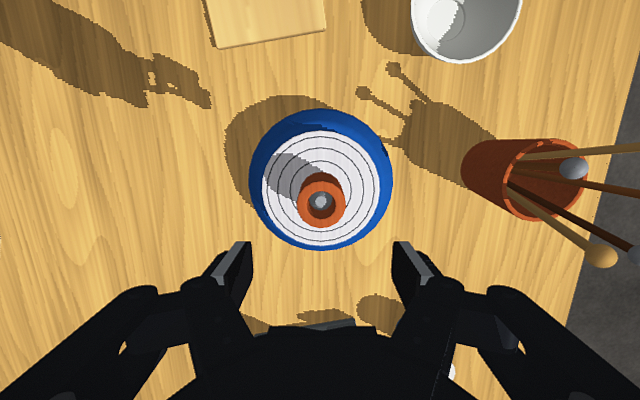

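View pics/s6.png

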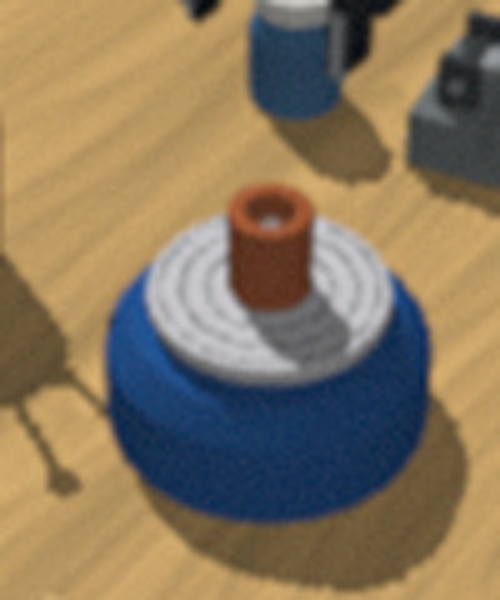

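Emit:
carry_out --rows '[[[1,-1.3,3.84,0,0],[1,-1.3,3.84,0,0],[1,-1.3,3.84,0,0],[1,-1.3,3.84,0,0],[1,-1.3,3.84,0,0],[1,-1.3,3.84,0,0],[1,-1.3,3.84,0,0],[1,-1.3,3.84,0,0],[1,0,0,-4,0],[1,0,0,-4,0],[1,0,0,-3,0],[1,0,0,0,0]]]'

```text
clock: 14.05
position: [0.4583, 0.3723, 0.1113]
ee_rot: [0.004, 1.0, 0.002, -0.006]
contact_force: [-0.8, 0.0, 0.1]
width: 0.0854
```

Emit:
carry_out --rows '[[[1,0,0,0,0],[1,0,0,0,0]]]'

```text
clock: 14.25
position: [0.4636, 0.3753, 0.1188]
ee_rot: [-0.001, 1.0, 0.001, 0.001]
contact_force: [-0.2, 0.9, -0.7]
width: 0.0852
```

```bash
python3 - <<'E'
from h import *
p=cams.get_image("wrist");save(p,"w7.png");s=telemetry.get_state()
print(s["clock"],s["position"],s["ee_rot"],s["contact_force"],s["width"])
img=cv2.cvtColor(p["image"],cv2.COLOR_RGB2HSV)
m=cv2.inRange(img,(3,150,140),(14,255,255)); 
n,l,st,ce=cv2.connectedComponentsWithStats(m)
for i in range(1,n):
    if st[i,4]>300:
        c,_=cv2.findContours((l==i).astype(np.uint8),cv2.RETR_EXTERNAL,cv2.CHAIN_APPROX_NONE)
        e=cv2.fitEllipse(cv2.convexHull(c[0])); print(st[i],e,atz(p,e[0],.062))
E
```

```text
14.3 [0.46376003 0.37539322 0.11916903] [-9.29340284e-04  9.99997454e-01  1.37586209e-03  1.52823145e-03] [ 0.12568293 -0.4285146  -0.179247  ] 0.08538454904672729
[ 291  190   58   55 2098] ((319.6817626953125, 216.87554931640625), (53.85429763793945, 57.27545166015625), 79.85420227050781) [0.46242901 0.37488904 0.062     ]
```

View pics/w7.png

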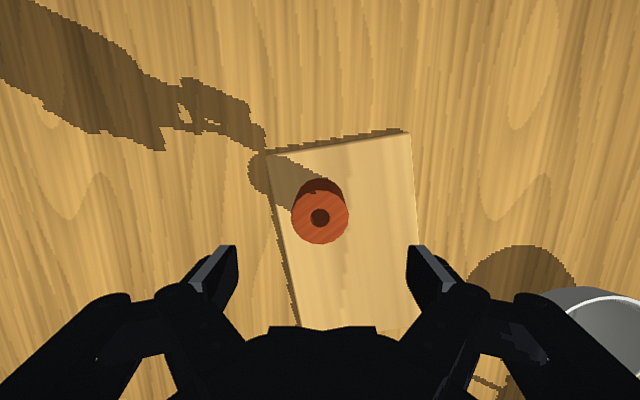

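Emit:
carry_out --rows '[[[1,-0.1,0,-3,0],[1,0,0,-2.5,0],[1,0,0,-1.9,0],[1,0,0,-1,0],[1,0,0,0,0],[-0.3,0,0,0,0],[-0.3,0,0,0,0],[-0.3,0,0,0,0],[-0.3,0,0,0,0],[-0.3,0,0,0,0],[-0.3,0,0,0,0],[-0.3,0,0,0,0]]]'

```text
clock: 15.5
position: [0.4624, 0.3753, 0.0347]
ee_rot: [-0.001, 1.0, 0.002, 0.001]
contact_force: [-0.1, 0.0, 6.7]
width: 0.0421
```

Emit:
carry_out --rows '[[[-0.3,0,0,0,0]]]'

```text
clock: 15.6
position: [0.4623, 0.3753, 0.0347]
ee_rot: [-0.001, 1.0, 0.002, 0.001]
contact_force: [0.0, -0.3, 6.8]
width: 0.042
```

Emit:
carry_out --rows '[[[-0.3,0,0,1,0],[-0.3,0,0,3,0],[-0.3,0,0,4,0],[-0.3,0,0,4,0],[-0.3,0,0,4,0],[-0.3,0,0,4,0]]]'

```text
clock: 16.2
position: [0.4609, 0.3744, 0.2353]
ee_rot: [0.0, 1.0, 0.002, -0.0]
contact_force: [0.3, 0.8, -1.9]
width: 0.0422
```

```bash
python3 - <<'E'
from h import *
p=cams.get_image("wrist");save(p,"w8.png");s=telemetry.get_state()
print(s["clock"],s["position"],s["ee_rot"],s["contact_force"],s["width"])
E
```

```text
16.25 [0.46414335 0.37652757 0.24290707] [-0.00351831  0.99997665  0.00154133  0.00565151] [1.8510352  1.66754915 4.0744611 ] 0.04232536720450647
```

View pics/w8.png

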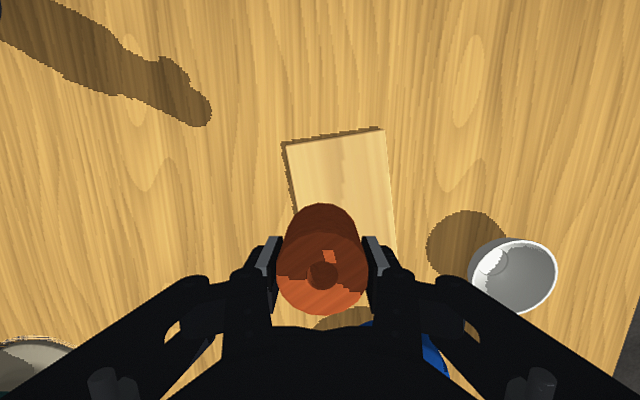

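Emit:
carry_out --rows '[[[-0.3,0.11,-4.15,0,0],[-0.3,0.11,-4.15,0,0],[-0.3,0.11,-4.15,0,0],[-0.3,0.11,-4.15,0,0],[-0.3,0.11,-4.15,0,0],[-0.3,0.11,-4.15,0,0],[-0.3,0.11,-4.15,0,0],[-0.3,0.11,-4.15,0,0],[-0.3,0.11,-4.15,0,0],[-0.3,0.11,-4.15,0,0],[-0.3,0.11,-4.15,0,0],[-0.3,0.11,-4.15,0,0]]]'

```text
clock: 17.45
position: [0.4741, -0.1248, 0.2335]
ee_rot: [-0.0, 1.0, 0.001, 0.0]
contact_force: [1.0, 0.4, -0.4]
width: 0.0419
```

Emit:
carry_out --rows '[[[-0.3,0.11,-4.15,0,0],[-0.3,0.11,-4.15,0,0],[-0.3,0.11,-4.15,0,0],[-0.3,0.11,-4.15,0,0],[-0.3,0.11,-4.15,0,0],[-0.3,0.11,-4.15,0,0],[-0.3,0,0,-3,0],[-0.3,0,0,-3,0],[-0.3,0,0,-2,0],[-0.3,0,0,0,0],[-0.3,0,0,0,0],[-0.3,0,0,0,0]]]'

```text
clock: 18.65
position: [0.4821, -0.3728, 0.155]
ee_rot: [0.001, 1.0, 0.002, 0.001]
contact_force: [-0.2, -0.7, -0.5]
width: 0.0417
```

```bash
python3 - <<'E'
from h import *
p=cams.get_image("wrist");save(p,"w9.png");s=telemetry.get_state()
print(s["clock"],s["position"],s["ee_rot"],s["contact_force"],s["width"])
q=cams.get_image("side");save(q,"s9.png")
print(proj(p,(.482,-.371,.005)))
E
```

```text
18.7 [ 0.48214412 -0.37287528  0.15513053] [0.00117616 0.99999723 0.00162741 0.00122639] [ 0.15421018  0.43752742 -0.59806449] 0.041783735658782406
[321.09890317 186.76870177]
```

View pics/w9.png

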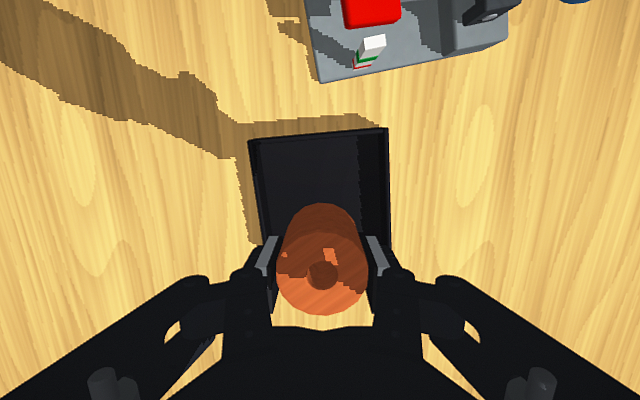

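View pics/s9.png

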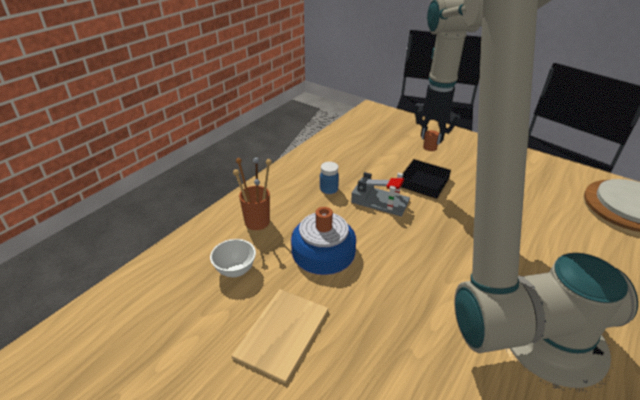

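```bash
python3 - <<'E'
from h import *
p=cams.get_image("wrist")
a=atz(p,(248,140),.035);b=atz(p,(388,128),.035);print(a,b,np.linalg.norm(b-a))
d=(b-a)/np.linalg.norm(b-a); n=np.array([d[1],-d[0],0]); print(d,n,(a+b)/2+n*.065)
E
```

```text
[ 0.41513989 -0.32109423  0.035     ] [ 0.5420672  -0.30989831  0.035     ] 0.12742013126265297
[0.99613229 0.08786618 0.        ] [ 0.08786618 -0.99613229  0.        ] [ 0.48431485 -0.38024487  0.035     ]
```

Emit:
carry_out --rows '[[[-0.3,0.1,-0.3,-3,0],[-0.3,0,0,-3,0],[-0.3,0,0,-2.5,0],[-0.3,0,0,-2,0],[-0.3,0,0,-1,0],[-0.3,0,0,-0.4,0],[-0.3,0,0,0,0],[-0.3,0,0,-0.2,0],[-0.3,0,0,-0.2,0],[-0.3,0,0,-0.1,0],[-0.3,0,0,0,0]]]'

```text
clock: 19.9
position: [0.4823, -0.3753, 0.0296]
ee_rot: [0.0, 1.0, 0.002, 0.0]
contact_force: [0.1, 1.5, -1.5]
width: 0.0417
```

Emit:
carry_out --rows '[[[-0.3,0,0,-0.1,0],[-0.3,0,0,0,0]]]'

```text
clock: 20.1
position: [0.4822, -0.3752, 0.0283]
ee_rot: [-0.0, 1.0, 0.001, 0.0]
contact_force: [0.6, 0.6, -0.9]
width: 0.0418
```

Emit:
carry_out --rows '[[[-0.3,0,0,-0.1,0],[-0.3,0,0,0,0]]]'

```text
clock: 20.3
position: [0.4824, -0.3754, 0.0278]
ee_rot: [0.0, 1.0, 0.002, 0.0]
contact_force: [-0.6, 0.6, 2.2]
width: 0.042
```

Emit:
carry_out --rows '[[[0.4,0,0,-0.05,0],[0.4,0,0,0,0],[0.4,0,0,0,0],[0.4,0,0,0,0],[0.4,0,0,1,0],[0.4,0,0,3,0],[0.4,0,0,4,0],[0.4,0,0,4,0],[0.4,0,0,2,0],[-1,0,0,0,0],[-1,0,0,0,0]]]'

```text
clock: 21.4
position: [0.4822, -0.3751, 0.1673]
ee_rot: [0.0, 1.0, 0.001, 0.0]
contact_force: [0.5, 0.6, -0.0]
width: 0.0315
```

```bash
python3 - <<'E'
from h import *
p=cams.get_image("wrist");save(p,"w10.png");s=telemetry.get_state()
print(s["clock"],s["position"],s["ee_rot"],s["contact_force"],s["width"])
E
```

```text
21.45 [ 0.48166858 -0.37463623  0.16607224] [-5.86132419e-04  9.99998527e-01  1.51252893e-03 -5.60512903e-04] [-0.14974363  0.26883437 -0.7942729 ] 0.02435010039114072
```

View pics/w10.png

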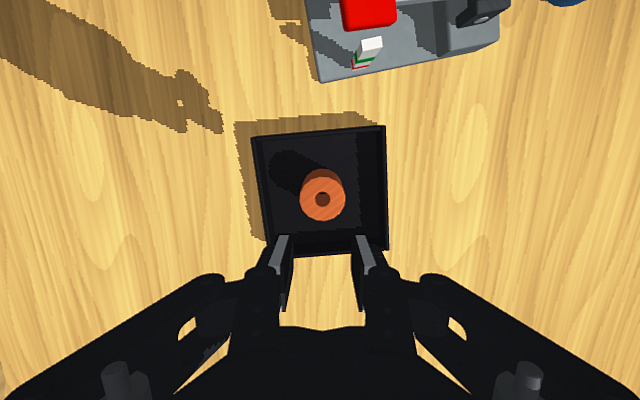

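Emit:
carry_out --rows '[[[-1,0.8,4,0,0.1],[-1,0.8,4,0,0.1],[-1,0.8,4,0,0],[-1,0.7,4,0,0],[-1,0,0,0,0],[-1,0,0,0,0],[-1,0,0,0,0]]]'

```text
clock: 22.15
position: [0.5129, -0.2158, 0.1659]
ee_rot: [-0.0, 0.995, 0.101, -0.001]
contact_force: [0.0, -1.2, 0.8]
width: 0.0002
```

```bash
python3 - <<'E'
from h import *
p=cams.get_image("wrist");save(p,"w11.png");s=telemetry.get_state()
print(s["clock"],s["position"],s["ee_rot"],s["contact_force"],s["width"])
img=cv2.cvtColor(p["image"],cv2.COLOR_RGB2HSV)
m=cv2.inRange(img,(0,200,190),(4,255,255))|cv2.inRange(img,(176,200,190),(180,255,255))
n,l,st,ce=cv2.connectedComponentsWithStats(m)
for i in range(1,n):
    if st[i,4]>200:
        c,_=cv2.findContours((l==i).astype(np.uint8),cv2.RETR_EXTERNAL,cv2.CHAIN_APPROX_NONE)
        e=cv2.minAreaRect(c[0]); print(st[i],e,atz(p,e[0],.084))
        for u in cv2.boxPoints(e): print(u,atz(p,u,.084))
E
```

```text
22.2 [ 0.51295784 -0.2161453   0.16604336] [-1.26970479e-04  9.94901646e-01  1.00848376e-01 -5.50233959e-04] [ 0.02512387 -0.46408862 -1.32161448] 0.00016376010183759287
[ 301  181   45   55 2266] ((323.0, 208.0), (54.0, 44.0), 90.0) [ 0.51403653 -0.21662714  0.084     ]
[301. 181.] [ 0.49192925 -0.19791801  0.084     ]
[345. 181.] [ 0.5268292  -0.19067649  0.084     ]
[345. 235.] [ 0.53733422 -0.23634369  0.084     ]
[301. 235.] [ 0.5005504  -0.24398453  0.084     ]
```

View pics/w11.png

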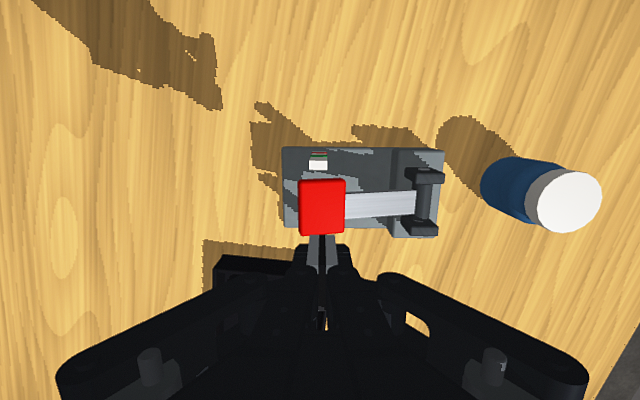

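Emit:
carry_out --rows '[[[-1,-0.1,0,-2.5,0],[-1,0,0,-2,0],[-1,0,0,-1.6,0],[-1,0,0,-1,0],[-1,0,0,0,0],[-1,0,0,0,0]]]'

```text
clock: 22.8
position: [0.5125, -0.216, 0.096]
ee_rot: [0.0, 0.995, 0.101, 0.0]
contact_force: [-0.7, 0.2, 0.3]
width: -0.0002
```

Emit:
carry_out --rows '[[[-1,0,0,-0.2,0],[-1,0,0,0,0],[-1,0,0,0,0]]]'

```text
clock: 23.1
position: [0.5126, -0.2154, 0.0944]
ee_rot: [0.0, 0.995, 0.101, 0.0]
contact_force: [0.2, -0.0, 0.2]
width: 0.0001
```

Emit:
carry_out --rows '[[[-1,0,0,-0.3,0],[-1,0,0,0,0],[-1,0,0,0,0]]]'

```text
clock: 23.4
position: [0.5122, -0.2151, 0.0907]
ee_rot: [-0.0, 0.995, 0.101, -0.0]
contact_force: [0.1, -0.5, -0.3]
width: -0.0
```

Emit:
carry_out --rows '[[[-1,0,0,-0.3,0],[-1,0,0,0,0],[-1,0,0,0,0]]]'

```text
clock: 23.7
position: [0.5122, -0.2152, 0.0876]
ee_rot: [-0.0, 0.995, 0.101, -0.0]
contact_force: [0.3, -0.0, -0.1]
width: -0.0002
```

Emit:
carry_out --rows '[[[-1,0,0,-0.2,0],[-1,0,0,0,0],[-1,0,0,0,0]]]'

```text
clock: 24.0
position: [0.5125, -0.2153, 0.0862]
ee_rot: [0.0, 0.995, 0.101, 0.0]
contact_force: [-0.8, -0.6, 2.1]
width: -0.0001
```

Emit:
carry_out --rows '[[[-1,0,0,-0.4,0],[-1,0,0,0,0],[-1,0,0,0,0]]]'

```text
clock: 24.3
position: [0.5122, -0.2155, 0.0819]
ee_rot: [0.0, 0.995, 0.101, -0.0]
contact_force: [-1.2, -1.1, 4.2]
width: -0.0001
```

Emit:
carry_out --rows '[[[-1,0,0,-0.5,0],[-1,0,0,-0.5,0],[-1,0,0,0,0],[-1,0,0,0,0]]]'

```text
clock: 24.7
position: [0.5118, -0.2156, 0.072]
ee_rot: [0.0, 0.995, 0.101, -0.0]
contact_force: [-2.3, -1.2, 4.9]
width: -0.0
```

Emit:
carry_out --rows '[[[-1,0,0,-0.4,0],[-1,0,0,-0.4,0],[-1,0,0,-0.3,0],[-1,0,0,0,0],[-1,0,0,0,0],[-1,0,0,0,0]]]'

```text
clock: 25.3
position: [0.5111, -0.2157, 0.0613]
ee_rot: [0.0, 0.995, 0.102, -0.001]
contact_force: [-4.6, -2.3, 8.5]
width: -0.0
```

```bash
python3 - <<'E'
from h import *
p=cams.get_image("wrist");save(p,"w12.png");q=cams.get_image("side");save(q,"s12.png");s=telemetry.get_state()
print(s["clock"],s["position"],s["ee_rot"],s["contact_force"],s["width"])
cv2.imwrite("pics/s12z.png",cv2.resize(q["image"][150:240,330:450][:,:,::-1],None,fx=6,fy=6,interpolation=cv2.INTER_CUBIC))
t=cams.get_image("top");save(t,"t12.png")
E
```

```text
25.4 [ 0.51110954 -0.21567917  0.06129385] [ 2.66130926e-04  9.94821372e-01  1.01632769e-01 -1.07149902e-03] [-3.98221161 -1.71435671  7.91182815] 0.0001885302334421083
```

View pics/w12.png

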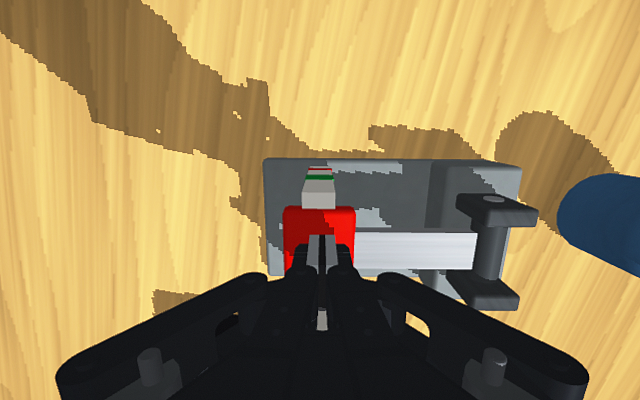

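View pics/s12z.png

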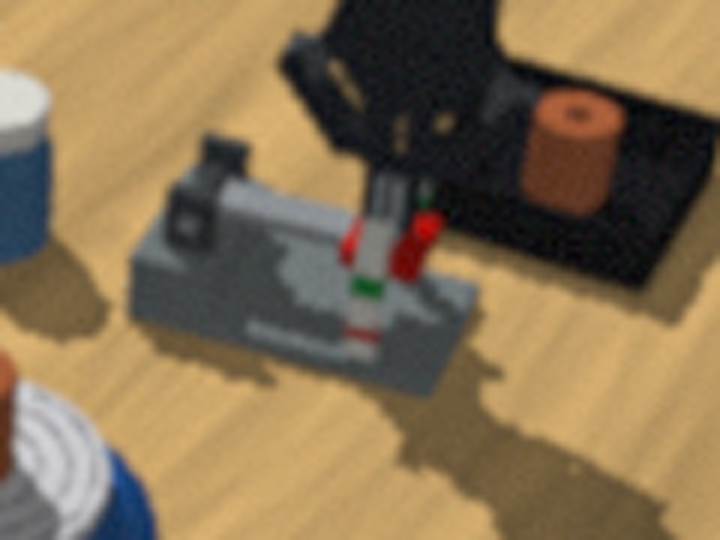

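View pics/s12.png

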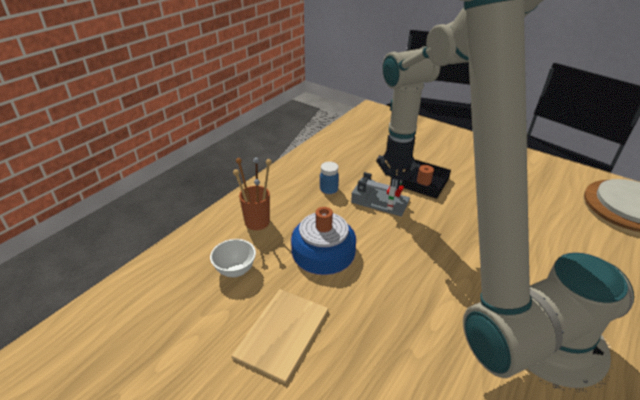

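View pics/t12.png

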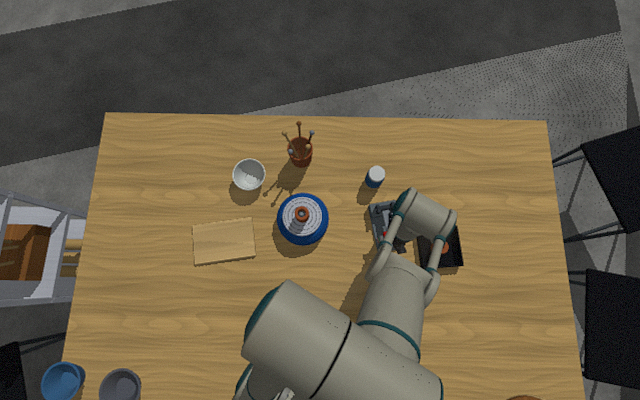

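```bash
python3 - <<'E'
from h import *
q=cams.get_image("side");p=cams.get_image("wrist")
s=telemetry.get_state();print(s["clock"],s["position"],s["contact_force"])
yaw=0.205;cx=np.array([np.cos(yaw),np.sin(yaw)]);cy=np.array([-cx[1],cx[0]])
c0=np.array([.5140,-.2160])
h=c0+cx*(.095*np.cos(.25)-.0)  # hinge xy (pad top offset ~1mm ignored)
def P(x,y,z): 
    w=h+cx*x+cy*y; return (w[0],w[1],z)
for nm,cam,(x0,y0,x1,y1),f in [("side",q,(330,150,450,240),6),("wrist",p,(230,130,560,330),2)]:
  ims=[]
  for a in ([.18,.25,.32]):
    im=cv2.resize(cam["image"][y0:y1,x0:x1][:,:,::-1],None,fx=f,fy=f,interpolation=cv2.INTER_CUBIC).copy()
    th=.25-a # elevation
    pts=[]
    for zz in (.006,-.006):
      poly=[]
      for lx,ly in [(-.115,-.024),(-.115,.024),(-.075,.024),(-.075,-.024)]:
        X=lx*np.cos(th)+zz*np.sin(th); Z=.055-lx*np.sin(th)+zz*np.cos(th)
        poly.append((proj(cam,P(X,ly,Z))-[x0,y0]+.5)*f-.5)
      cv2.polylines(im,[np.round(poly).astype(int)],True,(255,255,0),1)
    for sgn in (1,-1):
      for zz in (.0485,.0615): 
        u=(proj(cam,P(-.095,sgn*.0335,zz))-[x0,y0]+.5)*f-.5; cv2.circle(im,tuple(np.round(u).astype(int)),3,(255,0,255),-1)
    ims.append(im)
  for i,im in enumerate(ims): cv2.imwrite(f"pics/{nm}_ov{i}.png",im)
E
```

```text
25.55 [ 0.51111759 -0.21567849  0.06130759] [-4.07736908 -1.42405142  6.80286455]
```

View pics/side_ov1.png

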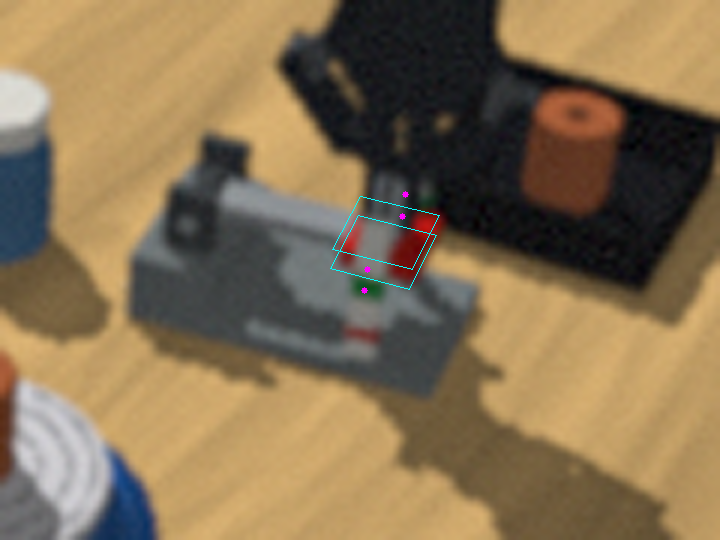

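View pics/wrist_ov1.png

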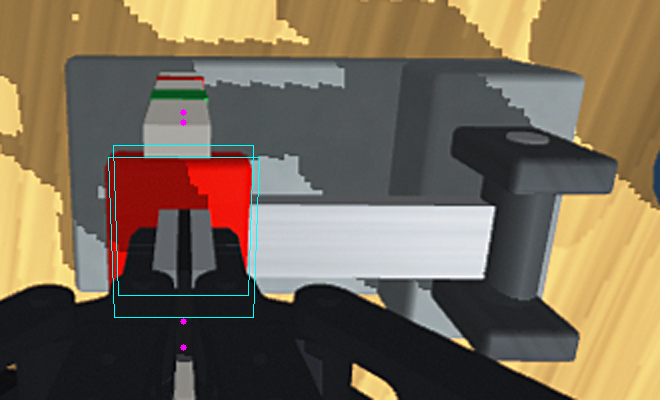

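View pics/side_ov2.png

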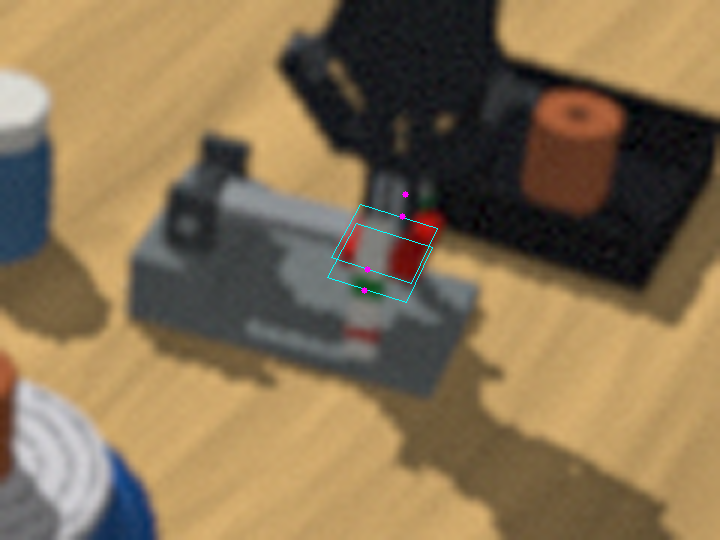

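View pics/side_ov0.png

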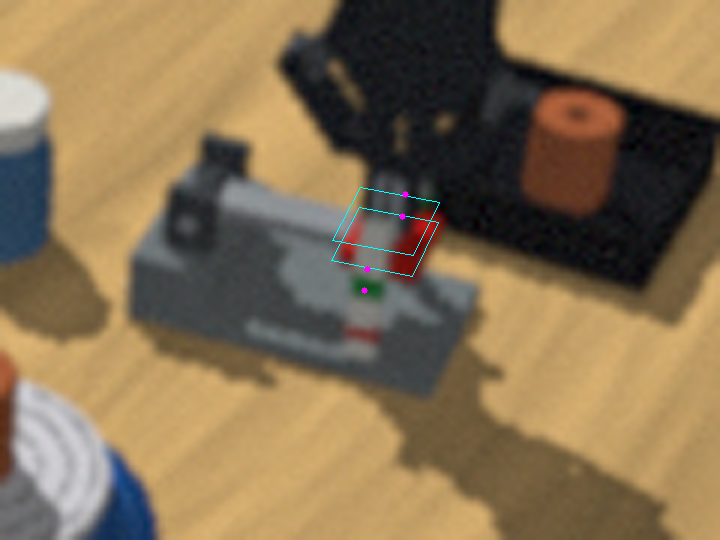

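```bash
python3 - <<'E'
import cv2
a=cv2.imread("pics/w12.png");b=cv2.imread("pics/w11.png")
cv2.imwrite("pics/w12z.png",cv2.resize(a[190:300,340:500],None,fx=5,fy=5,interpolation=cv2.INTER_NEAREST))
cv2.imwrite("pics/w11z.png",cv2.resize(b[165:245,290:450],None,fx=5,fy=5,interpolation=cv2.INTER_NEAREST))
E
```

```text
(no output)
```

View pics/w12z.png

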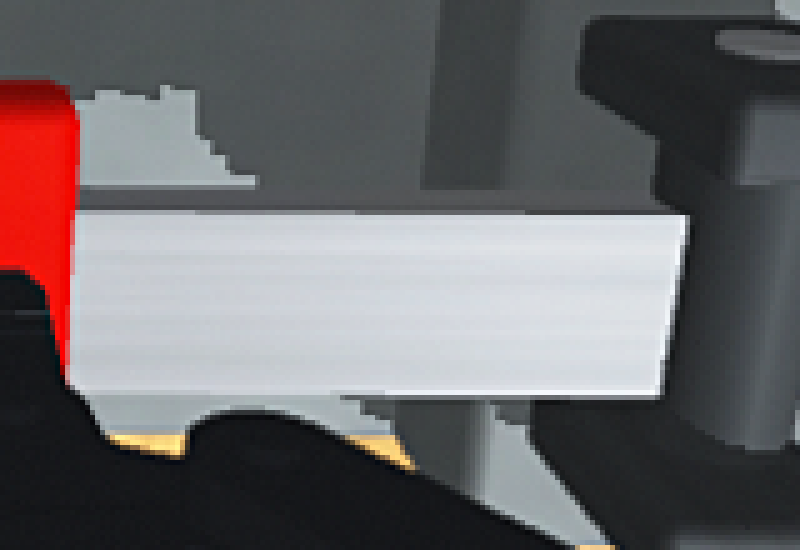

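View pics/w11z.png

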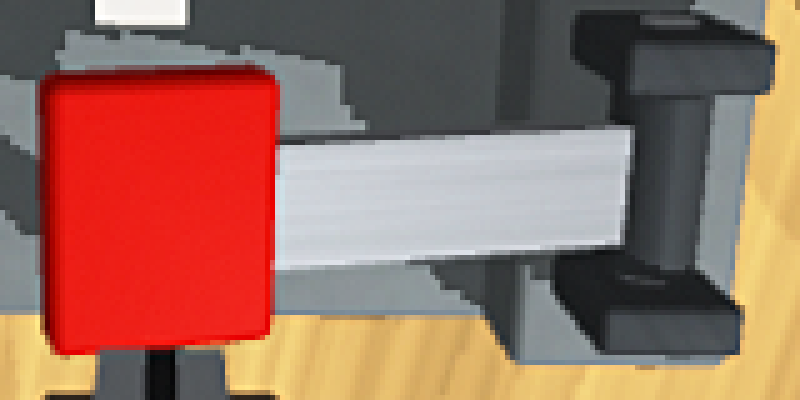

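```bash
python3 - <<'E'
from h import *
s=telemetry.get_state();print(s["clock"],s["position"],s["contact_force"])
print(manip.sign_off())
E
```

```text
25.55 [ 0.51111759 -0.21567849  0.06130759] [-4.07736908 -1.42405142  6.80286455]
the job is handed in; nothing more can be done
None
```

The wide sleeve is fully home over the gauge pin, the tight one stands in the reject tray, and the arm is holding the lever level at the green marks. I handed the job in at 25.6 s of the 67 s allowed.

- **Wide sleeve:** It slid over the pin without jamming. Contact (about 5 N) came with the gripper at the height where the sleeve's underside meets the wheel head. After letting go, both camera views showed it seated around the pin.
- **Tight sleeve:** I lowered it into the tray until it touched the floor (about 2–3 N), then released it. The pictures show it standing upright inside.
- **Lever:** The shut fingertips hold the pad at 61.3 mm (61 mm is level), pressing down with 7–8 N against the expected 8 N. In the wrist picture the lever bar has the same width along its whole length, which fits level to about 0.02 rad.
- **Check that disagreed:** Overlaying the expected pad position on the side camera suggested the pad was slightly high, at a lever angle of about 0.2 rad instead of 0.25. That camera's calibration is coarse, so I relied on the height, force and wrist-camera readings.
- **Other objects:** The bowl, glaze jar and crock were not touched and look unmoved in the last pictures.

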